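# Build up a stirred glass cell on a lab jack

## Robot

A 7-joint arm with a two-finger parallel gripper is mounted at the origin on the work surface. World frame = base frame: x ahead of the robot, y to its left, z up, the work surface at z = 0. Lengths are in m, angles in degrees, forces in N, time in s.
With the tool pointing down it reaches from about 0.425 to 1.025 m from the base axis. Payload 9.4 kg.
Tool frame: the origin (TCP) lies on the mounting face of the last link; the fingertips stand 186 mm ahead of it and the grasp point (between the pads) lies 167 mm ahead of it; z points along the fingers, y is the line along which they close (so a half turn about z gives the same grasp; the last joint's range is limited). The gripper opens to 93 mm and grips with 3 to 60 N. Pads are 15 mm wide; open, the fingers measure 128 mm over their backs; the gripper's body (75 mm by 188 mm) begins 65 mm behind the grasp point.
Start: joints at [-68.394, 34.337, -0.143, 91.639, 0.103, 54.024, -4.572], TCP at [0.318, 0.652, 0.405] pointing down, gripper open.
Joint ranges: [-147.43, 147.43], [-19.82, 112.94], [-74.19, 73.91], [6.32, 146.72], [-59.91, 239.91], [6.04, 106.73], [-150.56, 150.56]. Speed limits (degrees/s): [127.2, 127.2, 172.46, 172.46, 180, 180, 180].

## Interface

Orientations are given as [roll, pitch, yaw] about the fixed x, y, z axes, in that order (R = Rz(yaw) Ry(pitch) Rx(roll)).
In Python, from plant import get_obs, grab_frame, order gives the robot as it stands.
- The arm moves only by the tool step_arm, never from a script. Its argument "deltas" is a list of rows, each a list of 2 entries, a list of its own where there are three numbers: the shift along the tool's x, y, z in units of 0.12 m (1.0 is 0.12 m), then the turn, a rotation vector about the tool's x, y, z in units of pi/2 rad (1.0 is pi/2 rad). In form: [[[x, y, z], [ax, ay, az]], ...]. A call has 1 to 12 rows; each row is the pose to reach, as a shift and turn from the pose commanded when the call began, along the tool's axes at that moment; what a row does not reach only later rows make up. A row lasts 1/12 s, in which the tool goes at most 41.7 mm and 7.16 degrees, less where a joint would pass 70% of its speed; a pose out of reach is approached as far as the arm can. A call with a number of a shift or a turn outside -1 to 1 is refused whole. A call with a gripper value outside its range is refused whole. "grip" is the opening, from 0 (shut) to 1 (fully open), set as the call begins (left out, the last holds). The fingers move at their own pace and stop on an object; "newtons" is the grip in N (left out, the last holds). Time passes only in rows, so rows that repeat a pose let the fingers close. It gives the time, the measured TCP pose, the force, the opening and the grip force at its end, in the units of the state.
- get_obs(): the state, without advancing time (a new reading comes with each control period).
- grab_frame(name): name is "scene" or "top" or "wrist"; returns a dict with "frame" (480x640x3 uint8, red, green, blue), "depth" (480x640 float32, m along the optical axis (not along the pixel's ray), 0 where there is no reading), "camera_matrix" (3x3 intrinsics, pixels), "k1" (the pictures are not rectified: a ray, as slopes to the right and down, at radius r is drawn at 1 + k1 r^2 times it, then the intrinsics apply), "rvec" (rotation vector, rad) and "tvec" (3), from world to camera coordinates, as OpenCV has them; the wrist camera has in their place "hand_eye" (4x4, takes a point from camera to tool coordinates, whose origin is the TCP and whose axes are the flange's). Camera axes: x right, y down, z forward; pixel columns grow to the right and rows downward; lengths in m; the calibration is good to about 2 mm. A picture is of the moment at which its call begins: read the wrist's pose just before it.
- order.close_job(): hands the job in; it is judged then, once.
The state is a dict: "time": time; "joint_pos": joint angles; "qd": joint speeds; "joint_torque": joint torques, N m; "position": TCP position; "eef_rot": TCP orientation; "force": force on the tool from outside, world axes, zero at the start; "wrist_torque": the same for the moment, N m; "grip_width": finger opening in m; "finger_force": force on a finger pad.
Only numpy, scipy, OpenCV 4.12 (cv2) and the standard library are available. Lean on these libraries where they do the work, as an engineer would, in place of code of your own. Each camera call takes 0.05 s, during which the arm holds its last target. There are 200 camera calls.

## Task

Build up the stirred cell on the lab jack from the bottom, one piece at a time: first the magnetic stirrer, centred on the jack's platform with its long side along the platform's long side, then the glass dish centred on the stirrer's round plate, then the beaker standing in the dish, and last the white cap with the three electrode necks fully home in the beaker's mouth. Set every piece down gently without letting it drop, and leave the spare lid with the knob, the ruler and the blue spatula where they lie.

Things in the scene. Friction and masses are not known exactly. Their poses are not given: they have to be found in the camera images.
- jack: Lab jack: brass-coloured scissor stand with a black knob, fixed to the bench for the run; it carries the stack. Origin: centre of its underside, on the bench. Flat platform 100 mm (its x) by 130 mm (its y), top face 80 mm above the origin. The knob sticks out 33 mm beyond its -y end, 40 mm up.
- stirrer: Pocket magnetic stirrer, 0.25 to 0.5 kg: white box 64 mm wide (x), 96 mm long (y), 26 mm high; round steel plate on top, 62 mm dia, its face 30 mm above the underside, its centre 12 mm towards +y from the box's centre; a small black knob sticks out 10 mm at the -y end. Origin: centre of the box's underside, z up. Grip across the 64 mm width. Either way round on the jack will do.
- dish: Clear glass dish with an upright wall, about 0.09 kg: 66 mm outside diameter, 36 mm high, wall 3 mm (bore 60 mm), floor 4 mm thick. Origin: centre of its underside, z up. Grip it across the outside.
- beaker: Clear glass beaker, straight-sided, white patch and scale on it, about 0.05 kg: 44 mm outside diameter, 68 mm high, wall 3 mm (bore 38 mm), floor 4 mm thick. Origin: centre of its underside, z up. In the dish it has 8 mm of play all round, and the dish's rim comes 32 mm up from the beaker's underside.
- cap: White cell cap, about 0.06 kg, lying plug down, three round necks with dark holes on top. From below: plug 9 mm high, 33 mm dia, tapered to 24 mm at its foot; flange 54 mm dia, 9 to 20 mm up (grip here); necks 15 mm dia, up to 30 mm. Origin: centre of the plug's underside, z up. Seated, the flange lies on the beaker's rim: origin 59 mm above the beaker's.
- lid: Spare lid, not wanted: same white plug and 54 mm flange as the cap, but with a single central knob (22 mm dia, top 34 mm up) and no necks. Origin: centre of the plug's underside. Loose; leave it.
- ruler: Yellow ruler, 300 mm (y) by 26 mm (x) by 4 mm, lying flat; origin: centre of its underside. Loose; leave it.
- spatula: Blue plastic spatula, 157 mm (y) by 22 mm by 5 mm, lying flat; origin: on its underside near mid-length. Loose; leave it.

How it is judged:
By the outcome, as a careful person would: the job done as asked, in the order asked, and still so for the second after the job is handed in, with the robot touching nothing.
It also fails if it takes over 112 s, if anything falls off the work surface, if the arm or the gripper's body presses on something with over 40 N, if the wrist force passes 120 N, or if a joint passes its speed limit or range.

## Working session

There is one attempt and no reset: what is moved stays moved. The work goes in short steps, Python scripts to look and compute and a tool call to move; the robot and the scene stay as the last step left them, time stands still between calls to the robot, and variables do not carry over. Pictures are saved under pics/ and viewed, at most 14 in all, crops included, and the job is handed in when it is done.

Besides the shell and the picture viewer there is one more tool, called after ">>>" as name(argument=value, ...) on one line, values as JSON. step_arm: Moves the arm, as the interface text tells. Its arguments: {"type":"object","properties":{"deltas":{"type":"array"},"grip":{"type":"number"},"newtons":{"type":"number"}},"required":["deltas"]}

```bash
mkdir -p pics; ls
python3 - <<'E'
from plant import *
import cv2,numpy as np
print(get_obs())
for n in("scene","top"):
    f=grab_frame(n); cv2.imwrite(f"pics/{n}0.png",f["frame"][:,:,::-1]); np.savez(f"{n}0.npz",**f)
    print(n,f["camera_matrix"],f["k1"],f["rvec"],f["tvec"])
E
```

```text
pics
{'time': 0.0, 'joint_pos': array([-68.39274384,  34.38436635,  -0.14719501,  91.68087   ,
         0.1049437 ,  54.02559214,  -4.57293721]), 'qd': array([ 0.05579524,  0.01840172,  0.06527709,  0.07475415, -0.10576793,
        0.07353985,  0.07563948]), 'joint_torque': array([-1.49625375e-04, -7.65059638e+01,  1.49740197e+00, -2.52368510e+01,
       -5.23534999e-02,  1.66305044e-02,  1.44408159e-04]), 'position': array([0.31773302, 0.65143575, 0.40386167]), 'eef_rot': array([-1.79909728e+02,  8.92958760e-03,  1.54003069e+02]), 'force': array([-0.15579515,  0.09135411,  0.89306063]), 'wrist_torque': array([ 0.00312067,  0.02036995, -0.02023641]), 'finger_force': 0.0, 'grip_width': 0.09314155336663407}
scene [[479.32401158   0.         308.84635134]
 [  0.         479.32401158 241.73076937]
 [  0.           0.           1.        ]] -0.029189736174944855 [ 2.37256772  0.55538829 -0.22023832] [-0.56614788 -0.17900712  1.14065214]
top [[605.58995692   0.         324.22215463]
 [  0.         605.58995692 233.47712227]
 [  0.           0.           1.        ]] 0.04789755255009056 [ 2.19704377 -2.18241202  0.06155275] [0.00420578 0.6201838  1.18063414]
```

View pics/scene0.png

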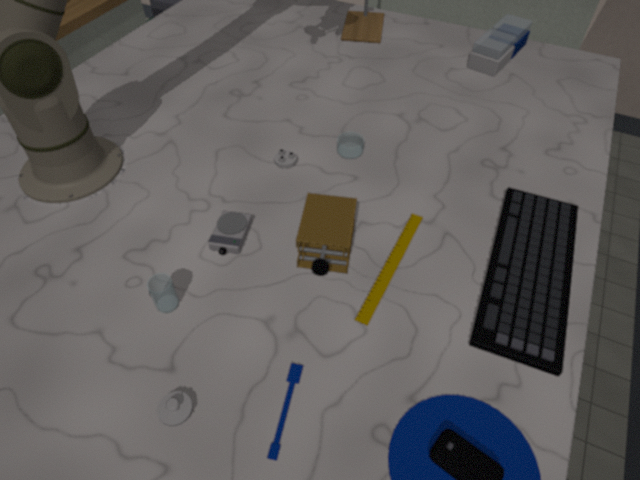

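View pics/top0.png

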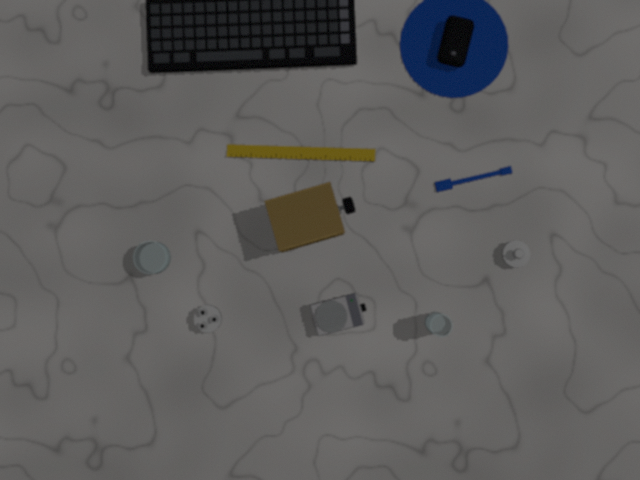

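The scene view shows the jack at (327,230), stirrer (232,230), beaker (163,293), dish (350,147), cap (286,158) and lid (176,407). The same things in the top view: jack (305,216), stirrer (333,315), dish (152,257), cap (206,319), beaker (437,323), lid (516,254).

```bash
cat > h.py <<'E'
import numpy as np,cv2
def und(f,uv):
    K=f["camera_matrix"];k=float(f["k1"])
    return cv2.undistortPoints(np.float64(uv).reshape(-1,1,2),K,np.array([k,0,0,0.]))[:,0]
def Twc(f,pose=None):
    if pose is None:
        R=cv2.Rodrigues(np.float64(f["rvec"]))[0];return R.T,-R.T@np.float64(f["tvec"]).ravel()
    from scipy.spatial.transform import Rotation as Ro
    R=Ro.from_euler('xyz',pose[1],degrees=True).as_matrix();H=np.array(f["hand_eye"])
    return R@H[:3,:3],R@H[:3,3]+pose[0]
def at_z(f,uv,z,pose=None):
    R,c=Twc(f,pose);d=np.c_[und(f,uv),np.ones(len(np.reshape(uv,(-1,2))))]@R.T
    return c+d*((z-c[2])/d[:,2])[:,None]
def cloud(f,pose=None):
    R,c=Twc(f,pose);v,u=np.mgrid[:480,:640];n=und(f,np.c_[u.ravel(),v.ravel()])
    z=np.float64(f["depth"]).ravel()
    P=(np.c_[n,np.ones(len(n))]*z[:,None])@R.T+c;P[z==0]=np.nan
    return P.reshape(480,640,3)
E
python3 - <<'E'
from h import *
f=dict(np.load("top0.npz"));P=cloud(f);print(Twc(f)[1])
print("bench z",np.nanmedian(P[...,2]))
for n,(u,v),r in [("jack",(305,216),50),("stir",(333,315),36),("dish",(152,257),24),("cap",(206,319),20),("beak",(437,323),18),("lid",(516,254),20)]:
    S=P[v-r:v+r,u-r:u+r];z=S[...,2];m=z>0.008
    q=S[m]; print(n,at_z(f,[(u,v)],0)[0].round(3),m.sum(),(np.nanpercentile(q[:,2],[5,25,50,75,95]) if m.sum() else None))
    if m.sum()>20:
        zt=np.nanpercentile(q[:,2],95); t=q[q[:,2]>(zt-.006)]
        print("  top",len(t),t.mean(0).round(4),t.min(0).round(4),t.max(0).round(4),cv2.minAreaRect(np.float32(t[:,:2]*1000)))
# enlarge
I=f["frame"]
c=[cv2.resize(I[v-40:v+40,u-50:u+50],None,fx=2.6,fy=2.6,interpolation=2) for u,v in [(305,216),(333,315),(152,257),(206,319),(437,323),(516,254)]]
o=np.vstack([np.hstack(c[:3]),np.hstack(c[3:])]);cv2.imwrite("pics/crops.png",np.clip(o[:,:,::-1]*1.6,0,255))
E
```

```text
[0.54900601 0.00431375 1.21536677]
bench z 0.0008708876153655787
jack [0.656 0.047 0.   ] 3954 [0.05182964 0.0784546  0.08017495 0.08169242 0.08382527]
  top 3204 [0.6492 0.0454 0.0809] [ 0.583  -0.029   0.0778] [0.714  0.1202 0.0878] ((649.2301025390625, 45.47116470336914), (100.0203628540039, 129.94215393066406), 16.607057571411133)
stir [ 0.459 -0.01   0.   ] 1663 [0.02213187 0.02598405 0.02850441 0.03068096 0.033457  ]
  top 1024 [ 0.4614 -0.0146  0.0304] [ 0.422  -0.0702  0.0275] [0.5037 0.0292 0.038 ] ((462.193603515625, -18.066978454589844), (63.632911682128906, 92.97870635986328), 15.194602012634277)
dish [0.572 0.352 0.   ] 442 [0.00868411 0.01639041 0.02817069 0.03502302 0.0387057 ]
  top 172 [0.5711 0.3466 0.0361] [0.5401 0.3139 0.0327] [0.6042 0.3798 0.0418] ((571.298095703125, 346.3914489746094), (64.7289047241211, 64.62507629394531), 76.24756622314453)
cap [0.449 0.242 0.   ] 601 [0.01669393 0.01936797 0.02152963 0.02519713 0.03237842]
  top 143 [0.4524 0.2368 0.0307] [0.4325 0.215  0.0264] [0.4711 0.2528 0.0375] ((452.21246337890625, 233.66220092773438), (38.658958435058594, 37.47256851196289), 2.0330450534820557)
beak [ 0.445 -0.217  0.   ] 374 [0.01082609 0.02882975 0.05031894 0.06610408 0.0701903 ]
  top 120 [ 0.4469 -0.212   0.068 ] [ 0.4259 -0.233   0.0642] [ 0.4673 -0.1894  0.0739] ((446.5826416015625, -211.28724670410156), (41.23711013793945, 43.62531661987305), 0.9222784042358398)
lid [ 0.583 -0.374  0.   ] 616 [0.01425739 0.0167947  0.01862958 0.02107158 0.03513092]
  top 91 [ 0.5834 -0.369   0.034 ] [ 0.5741 -0.3801  0.0297] [ 0.5936 -0.3605  0.0393] ((583.7543334960938, -369.6942138671875), (18.73647117614746, 20.124177932739258), 65.71504974365234)[ WARN:0@0.270] global loadsave.cpp:1063 imwrite_ Unsupported depth image for selected encoder is fallbacked to CV_8U.
```

View pics/crops.png

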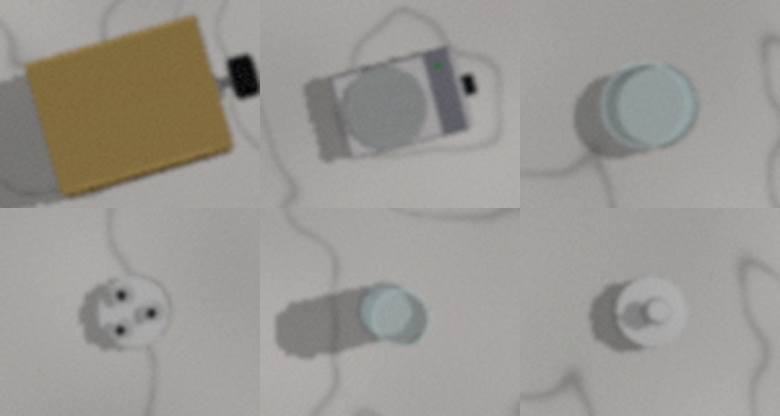

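All pieces stand upright. The jack's yaw is about 16.6° and the stirrer's about 15–16°, with the knobs at the same end. The measured heights and sizes match the data given. I'll go over the stirrer now.

>>> step_arm(deltas=[[[-0.78,-1,0],[0,0,0.533]],[[-0.78,-1,0],[0,0,0.533]],[[-0.78,-1,0],[0,0,0.533]],[[-0.78,-1,0],[0,0,0.533]],[[-0.78,-1,0],[0,0,0.533]],[[-0.78,-1,0],[0,0,0.533]],[[-0.78,-1,0],[0,0,0.533]],[[-0.78,-1,0],[0,0,0.533]]], grip=1)

```text
time: 0.77
position: [0.3492, 0.5026, 0.4045]
eef_rot: [-180.0, 0.0, 105.8]
force: [1.0, -0.2, 0.6]
grip_width: 0.0932
finger_force: 0.0
```

>>> step_arm(deltas=[[[-0.3,-0.02,0],[0,0,0]],[[-0.6,-0.04,0],[0,0,0]],[[-0.9,-0.06,0],[0,0,0]]])

```text
time: 1.02
position: [0.3719, 0.3961, 0.4042]
eef_rot: [-180.0, 0.0, 106.3]
force: [0.2, -0.2, -0.0]
grip_width: 0.093
finger_force: 0.0
```

>>> step_arm(deltas=[[[-0.3,-0.02,0],[0,0,0]],[[-0.6,-0.04,0],[0,0,0]],[[-0.9,-0.06,0],[0,0,0]]])

```text
time: 1.27
position: [0.3951, 0.2896, 0.4046]
eef_rot: [-180.0, 0.0, 106.3]
force: [0.7, -0.2, -0.5]
grip_width: 0.0928
finger_force: 0.0
```

>>> step_arm(deltas=[[[-0.3,-0.02,0],[0,0,0]],[[-0.6,-0.04,0],[0,0,0]],[[-0.9,-0.06,0],[0,0,0]]])

```text
time: 1.52
position: [0.418, 0.1838, 0.4047]
eef_rot: [180.0, 0.0, 106.3]
force: [1.7, -0.6, -0.3]
grip_width: 0.0931
finger_force: 0.0
```

>>> step_arm(deltas=[[[-0.3,-0.02,0],[0,0,0]],[[-0.6,-0.04,0],[0,0,0]],[[-0.9,-0.06,0],[0,0,0]]])

```text
time: 1.77
position: [0.4409, 0.078, 0.4048]
eef_rot: [180.0, 0.0, 106.3]
force: [0.2, 0.3, -0.6]
grip_width: 0.0931
finger_force: 0.0
```

>>> step_arm(deltas=[[[-0.3,-0.02,0],[0,0,0]],[[-0.6,-0.04,0],[0,0,0]],[[-0.85,-0.06,0],[0,0,0]],[[-0.85,-0.06,0],[0,0,0]],[[-0.85,-0.06,0],[0,0,0]]])

```text
time: 2.18
position: [0.4623, -0.0219, 0.4047]
eef_rot: [-180.0, 0.0, 106.0]
force: [-0.1, -0.6, -0.0]
grip_width: 0.0929
finger_force: 0.0
```

Run:
```python
from plant import *
from h import *
o=get_obs();f=grab_frame("wrist");np.savez("w1.npz",pos=o["position"],rot=o["eef_rot"],**f)
print(o["time"],o["position"],o["eef_rot"],o["joint_pos"].round(1),f["hand_eye"])
cv2.imwrite("pics/w1.png",f["frame"][:,:,::-1])
P=cloud(f,(o["position"],o["eef_rot"]));print(np.nanpercentile(P[...,2],[1,10,50,90,99]))
```

```text
2.1833 [ 0.46229084 -0.02193925  0.40467011] [-1.79991149e+02  2.09802083e-02  1.05976708e+02] [-18.3  17.   18.  125.8  -8.3  38.4  21.4] [[-3.16791433e-06 -9.67229558e-01 -2.53903491e-01  6.95208566e-02]
 [ 9.99999999e-01 -1.27712834e-05  3.61745655e-05  7.85840927e-04]
 [-3.82317824e-05 -2.53903491e-01  9.67229557e-01  2.11068489e-02]
 [ 0.00000000e+00  0.00000000e+00  0.00000000e+00  1.00000000e+00]]
[-2.73813510e-03 -1.78097871e-03 -2.44114491e-04  3.24750083e-01
  3.37563680e-01]
```

View pics/w1.png

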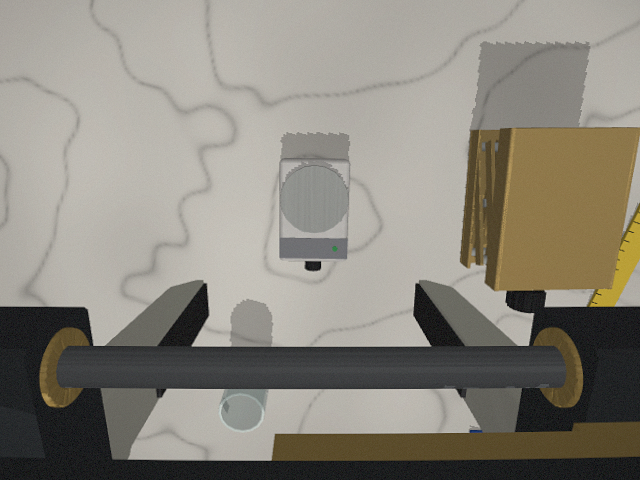

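The wrist view shows the stirrer square in view: box from (280,158) to (350,260), plate at (315,198). The jack's platform is at the right, from (500,128) to (610,290), and the beaker is at (241,411).

```bash
cat >> h.py <<'E'
def rect(P,zlo,zhi,c,r):
    m=(P[...,2]>zlo)&(P[...,2]<zhi)&(np.hypot(P[...,0]-c[0],P[...,1]-c[1])<r)
    m=cv2.morphologyEx(m.astype(np.uint8),cv2.MORPH_OPEN,np.ones((3,3)))>0
    return m.sum(),cv2.minAreaRect(np.float32(P[m][:,:2]*1000)),P[m].mean(0)
def topred(f,base=None):pass
E
python3 - <<'E'
from h import *
w=dict(np.load("w1.npz"));p=(w["pos"],w["rot"]);P=cloud(w,p)
print("stir w",rect(P,.02,.04,(.462,-.02),.075))
print("plate px",at_z(w,[(315,198.5)],.03,p),"corners",at_z(w,[(280,159),(350,159),(347.5,260.5),(279,259)],.026,p).round(4).tolist())
print("plate w",rect(P,.0285,.04,(.465,-.008),.045))
t=dict(np.load("top0.npz"));Q=cloud(t)
print("stir t",rect(Q,.018,.04,(.462,-.02),.075))
print("jack t",rect(Q,.073,.09,(.649,.045),.1))
print("jack w",rect(P,.073,.09,(.649,.045),.1))
# top colour: jack
I=t["frame"].astype(int);m=((I[...,0]-I[...,2])>35)&(I[...,1]<I[...,0])&(np.hypot(Q[...,0]-.649,Q[...,1]-.045)<.11)
q=at_z(t,np.argwhere(m)[:,::-1].astype(float),.08);print("jack col",m.sum(),cv2.minAreaRect(np.float32(q[:,:2]*1000)))
E
```

```text
stir w (np.int64(7150), ((465.389892578125, -21.94025421142578), (64.00129699707031, 105.38526916503906), 15.201526641845703), array([ 0.46363914, -0.01575724,  0.02694148]))
plate px [[ 0.46189653 -0.00416583  0.03      ]] corners [[0.4226, 0.0205, 0.026], [0.4821, 0.0376, 0.026], [0.5079, -0.0528, 0.026], [0.4454, -0.0692, 0.026]]
plate w (np.int64(1136), ((459.03265380859375, -6.139387130737305), (54.8934211730957, 56.38307189941406), 3.3805954456329346), array([ 0.46048348, -0.00536118,  0.02933704]))
stir t (np.int64(1642), ((463.3968505859375, -22.610111236572266), (64.0845947265625, 105.43427276611328), 15.088916778564453), array([ 0.46289594, -0.018809  ,  0.02836546]))
jack t (np.int64(3638), ((649.4083862304688, 45.504329681396484), (100.38089752197266, 129.98043823242188), 16.6070556640625), array([0.64907384, 0.04560428, 0.08038615]))
jack w (np.int64(20426), ((651.6156616210938, 46.30735778808594), (101.73191833496094, 130.55975341796875), 16.701784133911133), array([0.64883675, 0.04931788, 0.0789682 ]))
jack col 3458 ((648.2979736328125, 45.815399169921875), (98.50740814208984, 125.9823989868164), 16.660642623901367)
```

>>> step_arm(deltas=[[[0.035,0.025,0.2],[0,0,0.009]],[[0.035,0.025,0.5],[0,0,0.009]],[[0.035,0.025,0.8],[0,0,0.009]],[[0.035,0.025,1],[0,0,0.009]]])

```text
time: 2.57
position: [0.4634, -0.0135, 0.2825]
eef_rot: [-179.9, -0.0, 105.5]
force: [0.2, -0.7, -0.2]
grip_width: 0.0931
finger_force: 0.0
```

>>> step_arm(deltas=[[[0,0,0.2],[0,0,0]],[[0,0,0.4],[0,0,0]],[[0,0,0.55],[0,0,0]],[[0,0,0.68],[0,0,0]],[[0,0,0.76],[0,0,0]],[[0,0,0.8],[0,0,0]],[[0,0,0.8],[0,0,0]],[[0,0,0.8],[0,0,0]]])

```text
time: 3.23
position: [0.464, -0.0151, 0.189]
eef_rot: [180.0, -0.0, 105.3]
force: [-0.2, -0.5, 0.3]
grip_width: 0.093
finger_force: 0.0
```

Run:
```python
from plant import *
from h import *
o=get_obs();f=grab_frame("wrist")
print(o["position"],o["eef_rot"],o["force"])
cv2.imwrite("pics/w2.png",f["frame"][:,:,::-1])
```

```text
[ 0.46400332 -0.0150995   0.18904994] [ 1.79992245e+02 -8.70456986e-03  1.05284596e+02] [-0.16090336 -0.45816617  0.32804088]
```

View pics/w2.png

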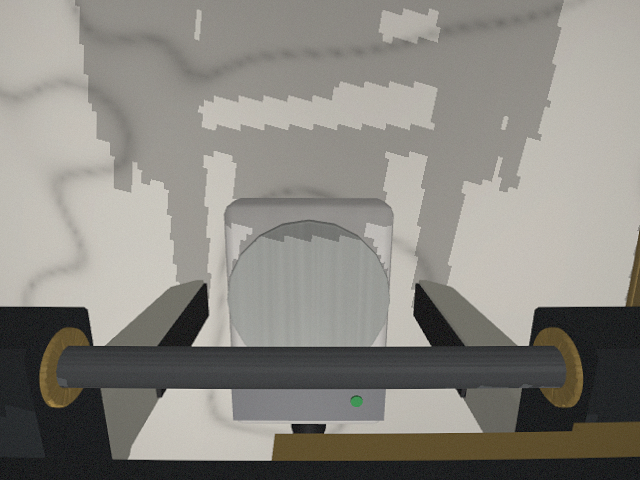

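The stirrer lies centred between the open fingers, its box spanning columns 228–392. I'll close on it and lift.

>>> step_arm(deltas=[[[0,0,0],[0,0,0]],[[0,0,0],[0,0,0]],[[0,0,0],[0,0,0]],[[0,0,0],[0,0,0]],[[0,0,0],[0,0,0]],[[0,0,0],[0,0,0]],[[0,0,0],[0,0,0]],[[0,0,0],[0,0,0]],[[0,0,0],[0,0,0]],[[0,0,0],[0,0,0]]], grip=0.4, newtons=30)

```text
time: 4.12
position: [0.4638, -0.0156, 0.189]
eef_rot: [180.0, -0.0, 105.2]
force: [-0.7, 0.6, 6.7]
grip_width: 0.0639
finger_force: 30.0
```

>>> step_arm(deltas=[[[0,0,-0.05],[0,0,0]],[[0,0,-0.12],[0,0,0]],[[0,0,-0.25],[0,0,0]],[[0,0,-0.4],[0,0,0]],[[0,0,-0.6],[0,0,0]],[[0,0,-0.8],[0,0,0]],[[0,0,-0.95],[0,0,0]],[[0,0,-1],[0,0,0]],[[0,0,-1],[0,0,0]],[[0,0,-1],[0,0,0]]])

```text
time: 4.95
position: [0.4638, -0.0153, 0.3087]
eef_rot: [180.0, -0.0, 105.2]
force: [-0.6, 0.0, -2.9]
grip_width: 0.0641
finger_force: 30.0
```

Run:
```python
from plant import *
from h import *
o=get_obs();f=grab_frame("top");np.savez("t2.npz",**f)
print(o["position"],o["eef_rot"],o["force"],o["wrist_torque"])
o=get_obs();f=grab_frame("wrist");np.savez("w3.npz",pos=o["position"],rot=o["eef_rot"],**f)
p=(o["position"],o["eef_rot"]);P=cloud(f,p)
print("jack w",rect(P,.073,.09,(.649,.045),.1))
zc=o["position"][2]-.167
m=np.isfinite(P[...,2])&(abs(P[...,2]-zc-.006)<.02)&(np.hypot(P[...,0]-.464,P[...,1]+.016)<.075)
print(m.sum());v=np.argwhere(m);print(v.min(0),v.max(0))
cv2.imwrite("pics/w3.png",f["frame"][:,:,::-1])
```

```text
[ 0.46375262 -0.01532865  0.30868617] [ 1.79968907e+02 -1.96804335e-03  1.05249935e+02] [-0.60794125  0.01122397 -2.89261656] [-0.06012361  0.06487613  0.01975124]
jack w (np.int64(11763), ((615.378173828125, 42.140708923339844), (42.447967529296875, 119.72489166259766), 27.055862426757812), array([0.61534767, 0.04858807, 0.07874483]))
34073
[197 169] [433 455]
```

View pics/w3.png

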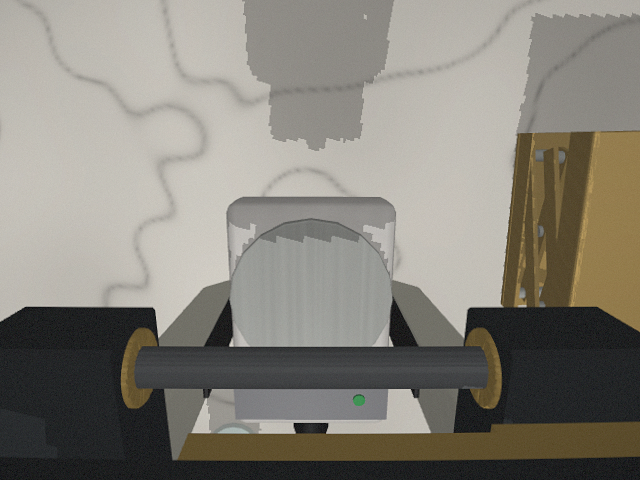

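The stirrer is held level, its box at columns 228–395. I'll carry it over the platform and lower to just above it.

>>> step_arm(deltas=[[[0.01,0.08,0],[0,0,-0.004]],[[0.02,0.25,0],[0,0,-0.008]],[[0.03,0.45,0],[0,0,-0.012]],[[0.045,0.65,0],[0,0,-0.016]],[[0.05,0.82,0],[0,0,-0.016]]])

```text
time: 5.47
position: [0.5593, 0.017, 0.3077]
eef_rot: [-180.0, -0.0, 106.7]
force: [0.8, 0.5, -2.5]
grip_width: 0.0638
finger_force: 30.0
```

>>> step_arm(deltas=[[[0.01,0.2,0],[0,0,0]],[[0.02,0.4,0],[0,0,0]],[[0.03,0.6,0],[0,0,0]],[[0.03,0.75,0],[0,0,0]],[[0.03,0.824,0],[0,0,0]],[[0.03,0.824,0.05],[0,0,0]],[[0.03,0.824,0.12],[0,0,0]],[[0.03,0.824,0.19],[0,0,0]],[[0.03,0.824,0.25],[0,0,0]],[[0.03,0.824,0.29],[0,0,0]],[[0.03,0.824,0.29],[0,0,0]],[[0.03,0.824,0.29],[0,0,0]]])

```text
time: 6.47
position: [0.6507, 0.0476, 0.2737]
eef_rot: [-180.0, -0.0, 106.6]
force: [-0.3, -0.9, -2.8]
grip_width: 0.0638
finger_force: 30.0
```

Run:
```python
from plant import *
from h import *
o=get_obs();print(o["position"],o["eef_rot"],o["force"])
f=grab_frame("wrist");np.savez("w4.npz",pos=o["position"],rot=o["eef_rot"],**f)
g=grab_frame("scene")
cv2.imwrite("pics/w4.png",np.hstack([cv2.resize(f["frame"],(400,300)),cv2.resize(g["frame"][150:300,220:420],(400,300))])[:,:,::-1])
```

```text
[0.65072377 0.04760858 0.27365856] [-1.79959284e+02 -3.71134342e-03  1.06641658e+02] [-0.25641206 -0.86390842 -2.81671427]
```

View pics/w4.png

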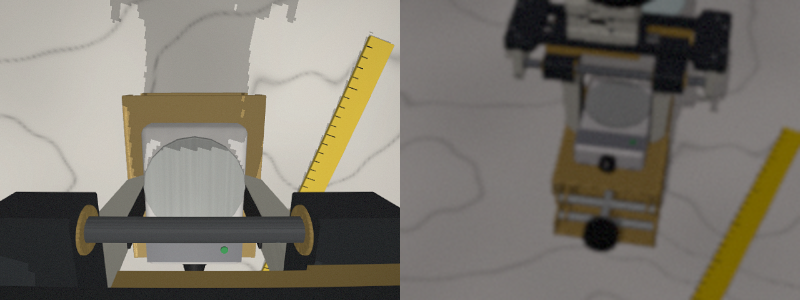

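The stirrer sits over the platform with about equal margins left and right (left view: platform 123–266, stirrer 143–247). I'll lower it slowly to contact.

>>> step_arm(deltas=[[[0,0,0.008],[0,0,0]],[[0,0,0.016],[0,0,0]],[[0,0,0.022],[0,0,0]],[[0,0,0.028],[0,0,0]],[[0,0,0.032],[0,0,0]],[[0,0,0.032],[0,0,0]]])

```text
time: 7.07
position: [0.651, 0.0479, 0.27]
eef_rot: [-180.0, 0.0, 106.7]
force: [-0.1, 0.6, -2.5]
grip_width: 0.0636
finger_force: 30.0
```

>>> step_arm(deltas=[[[0,0,0.003],[0,0,0]],[[0,0,0.006],[0,0,0]],[[0,0,0.006],[0,0,0]],[[0,0,0.006],[0,0,0]]])

```text
time: 7.4
position: [0.651, 0.0478, 0.2694]
eef_rot: [180.0, 0.0, 106.7]
force: [-0.2, 0.3, -2.8]
grip_width: 0.0639
finger_force: 30.0
```

>>> step_arm(deltas=[[[0,0,0.004],[0,0,0]],[[0,0,0.004],[0,0,0]],[[0,0,0.004],[0,0,0]]])

```text
time: 7.65
position: [0.651, 0.0478, 0.2691]
eef_rot: [180.0, 0.0, 106.7]
force: [-0.6, 0.2, 0.4]
grip_width: 0.0637
finger_force: 30.0
```

>>> step_arm(deltas=[[[0,0,0.004],[0,0,0]],[[0,0,0.004],[0,0,0]],[[0,0,0.004],[0,0,0]]])

```text
time: 7.9
position: [0.651, 0.0478, 0.2691]
eef_rot: [180.0, -0.0, 106.7]
force: [-3.3, -0.2, 4.5]
grip_width: 0.0639
finger_force: 30.0
```

>>> step_arm(deltas=[[[0,0,0],[0,0,0]],[[0,0,0],[0,0,0]],[[0,0,0],[0,0,0]],[[0,0,0],[0,0,0]],[[0,0,0],[0,0,0]],[[0,0,0],[0,0,0]]], grip=1)

```text
time: 8.4
position: [0.651, 0.0478, 0.2684]
eef_rot: [180.0, 0.0, 106.7]
force: [0.5, -0.8, 0.4]
grip_width: 0.0927
finger_force: 0.0
```

>>> step_arm(deltas=[[[0,0,-0.1],[0,0,0]],[[0,0,-0.25],[0,0,0]],[[0,0,-0.5],[0,0,0]],[[0,0,-0.75],[0,0,0]],[[0,0,-1],[0,0,0]],[[0,0,-1],[0,0,0]],[[0,0,-1],[0,0,0]]])

```text
time: 8.98
position: [0.6512, 0.0477, 0.3911]
eef_rot: [179.8, 0.0, 106.7]
force: [-0.7, -0.1, 0.2]
grip_width: 0.093
finger_force: 0.0
```

Run:
```python
from plant import *
from h import *
o=get_obs();p=(o["position"],o["eef_rot"]);print(p,o["grip_width"])
f=grab_frame("wrist");np.savez("w5.npz",pos=o["position"],rot=o["eef_rot"],**f)
P=cloud(f,p)
print("jack",rect(P,.073,.09,(.651,.046),.1));print("stir",rect(P,.1,.118,(.651,.046),.075));print("plate",rect(P,.1085,.118,(.648,.058),.045))
cv2.imwrite("pics/w5.png",f["frame"][:,:,::-1])
```

```text
(array([0.65124583, 0.04771551, 0.39112578]), array([1.79756283e+02, 2.53000308e-02, 1.06657646e+02])) 0.09299984833760282
jack (np.int64(9677), ((651.5023193359375, 46.006126403808594), (100.32951354980469, 130.6365509033203), 16.750293731689453), array([0.64637153, 0.05980924, 0.07910139]))
stir (np.int64(12231), ((653.4161376953125, 41.682823181152344), (64.08956146240234, 105.60909271240234), 16.622468948364258), array([0.65128985, 0.04891634, 0.10699793]))
plate (np.int64(2741), ((648.1182861328125, 58.86855697631836), (59.68278503417969, 58.549720764160156), 11.464941024780273), array([0.64910234, 0.05687878, 0.10929323]))
```

View pics/w5.png

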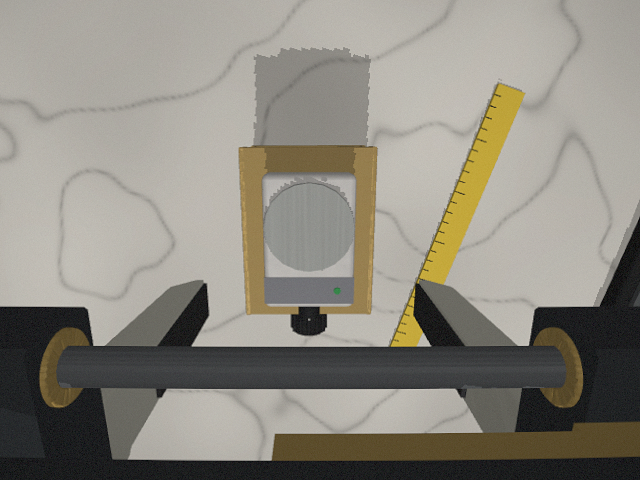

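The stirrer is centred on the platform within 1 mm and aligned: platform (240–377, 148–313), stirrer box (263–356, 173–305). Next comes the dish.

>>> step_arm(deltas=[[[0.28,0.01,0],[0,0,0]],[[0.57,0.02,0],[0,0,0]],[[0.86,0.03,0],[0,0,0]]])

```text
time: 9.28
position: [0.6242, 0.1482, 0.3872]
eef_rot: [-179.9, 0.0, 106.6]
force: [1.0, 1.1, -0.2]
grip_width: 0.0931
finger_force: 0.0
```

>>> step_arm(deltas=[[[0.28,0.01,0],[0,0,0]],[[0.57,0.02,0],[0,0,0]],[[0.86,0.03,0],[0,0,0]]])

```text
time: 9.53
position: [0.5977, 0.249, 0.3871]
eef_rot: [-179.9, 0.0, 106.6]
force: [0.3, -0.5, -0.4]
grip_width: 0.0933
finger_force: 0.0
```

>>> step_arm(deltas=[[[0.28,0.01,0],[0,0,0]],[[0.57,0.02,0],[0,0,0]],[[0.75,0.03,0],[0,0,0]],[[0.86,0.03,0],[0,0,0]],[[0.86,0.03,0],[0,0,0]],[[0.86,0.03,0],[0,0,0]]])

```text
time: 10.03
position: [0.5725, 0.3469, 0.3876]
eef_rot: [-179.9, 0.1, 106.7]
force: [-0.8, 0.1, 0.1]
grip_width: 0.0931
finger_force: 0.0
```

Run:
```python
from plant import *
from h import *
o=get_obs();p=(o["position"],o["eef_rot"]);print(p,o["joint_pos"].round(1))
f=grab_frame("wrist");np.savez("w6.npz",pos=o["position"],rot=o["eef_rot"],**f)
P=cloud(f,p)
print("dish",rect(P,.03,.045,(.573,.347),.05),rect(P,.01,.045,(.573,.347),.05))
cv2.imwrite("pics/w6.png",f["frame"][:,:,::-1])
```

```text
(array([0.57253678, 0.34691928, 0.38757327]), array([-1.79926713e+02,  7.64289890e-02,  1.06676895e+02])) [-48.5  32.6  19.3 101.2 -13.7  48.6  -6.2]
dish (np.int64(917), ((572.7890625, 347.2667236328125), (65.22298431396484, 65.38560485839844), 44.044219970703125), array([0.57309635, 0.34659623, 0.03451785])) (np.int64(1542), ((572.9658813476562, 347.52777099609375), (65.18812561035156, 65.48185729980469), 14.401875495910645), array([0.57416212, 0.34279808, 0.02885136]))
```

View pics/w6.png

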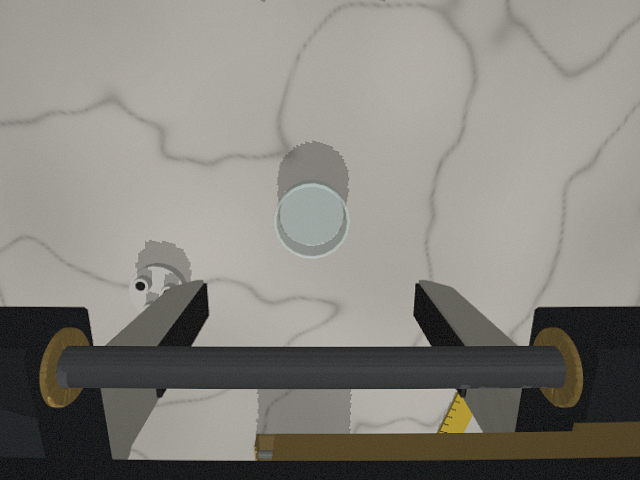

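The dish is right under the gripper: rim centre at (312,220), measured (0.573, 0.347), 65 mm across. I'll descend, grip and lift.

>>> step_arm(deltas=[[[0.004,0,0.2],[0,0,0]],[[0.004,0,0.5],[0,0,0]],[[0.004,0,0.8],[0,0,0]],[[0.004,0,1],[0,0,0]]])

```text
time: 10.42
position: [0.5728, 0.345, 0.266]
eef_rot: [-179.9, 0.1, 106.5]
force: [-0.5, 0.8, 0.3]
grip_width: 0.093
finger_force: 0.0
```

>>> step_arm(deltas=[[[0,0,0.15],[0,0,0]],[[0,0,0.3],[0,0,0]],[[0,0,0.45],[0,0,0]],[[0,0,0.55],[0,0,0]],[[0,0,0.62],[0,0,0]],[[0,0,0.65],[0,0,0]],[[0,0,0.65],[0,0,0]],[[0,0,0.65],[0,0,0]]])

```text
time: 11.08
position: [0.5729, 0.3477, 0.191]
eef_rot: [180.0, 0.0, 106.6]
force: [-0.4, 0.1, -0.4]
grip_width: 0.093
finger_force: 0.0
```

>>> step_arm(deltas=[[[0,0,0],[0,0,0]],[[0,0,0],[0,0,0]],[[0,0,0],[0,0,0]],[[0,0,0],[0,0,0]],[[0,0,0],[0,0,0]],[[0,0,0],[0,0,0]],[[0,0,0],[0,0,0]],[[0,0,0],[0,0,0]],[[0,0,0],[0,0,0]],[[0,0,0],[0,0,0]]], grip=0.4, newtons=12)

```text
time: 11.92
position: [0.5725, 0.3482, 0.1908]
eef_rot: [180.0, -0.0, 106.7]
force: [-0.7, -0.6, 5.3]
grip_width: 0.0671
finger_force: 12.0
```

Run:
```python
from plant import *
o=get_obs();print(o["position"],o["eef_rot"],o["grip_width"],o["finger_force"])
```

```text
[0.57247428 0.34815707 0.19076816] [ 1.79980807e+02 -1.59736919e-02  1.06667816e+02] 0.06714370021057649 12.000447143800557
```

>>> step_arm(deltas=[[[0,0,-0.04],[0,0,0]],[[0,0,-0.1],[0,0,0]],[[0,0,-0.2],[0,0,0]],[[0,0,-0.35],[0,0,0]],[[0,0,-0.55],[0,0,0]],[[0,0,-0.75],[0,0,0]],[[0,0,-0.95],[0,0,0]]])

```text
time: 12.5
position: [0.5724, 0.3478, 0.3064]
eef_rot: [180.0, 0.0, 106.6]
force: [0.3, 0.6, -0.5]
grip_width: 0.0668
finger_force: 12.0
```

>>> step_arm(deltas=[[[-0.06,-0.002,-0.15],[0,0,0]],[[-0.2,-0.007,-0.25],[0,0,0]],[[-0.4,-0.014,-0.3],[0,0,0]],[[-0.62,-0.022,-0.3],[0,0,0]],[[-0.83,-0.029,-0.3],[0,0,0]]])

```text
time: 12.92
position: [0.5979, 0.2492, 0.3415]
eef_rot: [179.9, 0.0, 106.6]
force: [0.2, -1.4, -1.3]
grip_width: 0.0671
finger_force: 12.0
```

>>> step_arm(deltas=[[[-0.21,-0.007,0],[0,0,0]],[[-0.42,-0.015,0],[0,0,0]],[[-0.63,-0.022,0],[0,0,0]],[[-0.83,-0.029,0],[0,0,0]]])

```text
time: 13.25
position: [0.6229, 0.1522, 0.3408]
eef_rot: [-180.0, 0.0, 106.6]
force: [0.1, -0.2, -1.3]
grip_width: 0.0672
finger_force: 12.0
```

>>> step_arm(deltas=[[[-0.2,-0.007,0],[0,0,0]],[[-0.4,-0.014,0],[0,0,0]],[[-0.58,-0.02,0],[0,0,0]],[[-0.72,-0.026,0],[0,0,0]],[[-0.8,-0.028,0],[0,0,0]],[[-0.83,-0.028,0],[0,0,0]],[[-0.83,-0.028,0],[0,0,0]],[[-0.83,-0.028,0],[0,0,0]]])

```text
time: 13.92
position: [0.648, 0.0595, 0.3404]
eef_rot: [-180.0, -0.0, 106.7]
force: [0.1, 0.0, -1.8]
grip_width: 0.0668
finger_force: 12.0
```

Run:
```python
from plant import *
from h import *
o=get_obs();p=(o["position"],o["eef_rot"]);print(p,o["grip_width"],o["force"])
f=grab_frame("wrist");np.savez("w7.npz",pos=o["position"],rot=o["eef_rot"],**f)
g=grab_frame("scene")
cv2.imwrite("pics/w7.png",np.hstack([cv2.resize(f["frame"],(400,300)),cv2.resize(g["frame"][150:300,220:420],(400,300))])[:,:,::-1])
```

```text
(array([0.64801233, 0.05948778, 0.34042424]), array([-1.79995206e+02, -3.78864985e-02,  1.06693537e+02])) 0.06677916730021585 [ 0.12331448  0.04972275 -1.76142331]
```

View pics/w7.png

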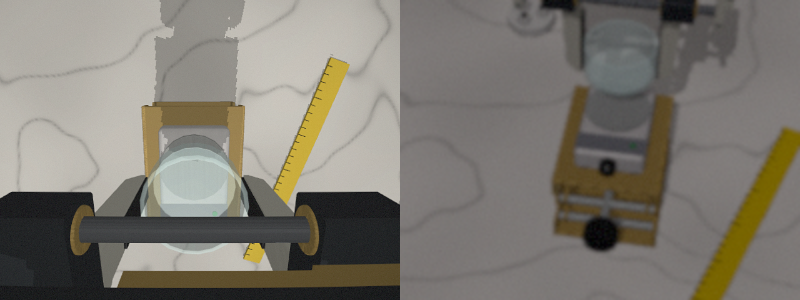

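The dish hangs level over the stirrer plate in both views. I'll lower it slowly.

>>> step_arm(deltas=[[[-0.005,0.001,0.04],[0,0,0]],[[-0.005,0.001,0.1],[0,0,0]],[[-0.005,0.001,0.16],[0,0,0]],[[-0.005,0.001,0.21],[0,0,0]],[[-0.005,0.001,0.25],[0,0,0]],[[-0.005,0.001,0.28],[0,0,0]],[[-0.005,0.001,0.295],[0,0,0]],[[-0.005,0.001,0.305],[0,0,0]],[[-0.005,0.001,0.312],[0,0,0]],[[-0.005,0.001,0.316],[0,0,0]],[[-0.005,0.001,0.316],[0,0,0]],[[-0.005,0.001,0.316],[0,0,0]]])

```text
time: 15.02
position: [0.6486, 0.0583, 0.3028]
eef_rot: [180.0, 0.0, 106.7]
force: [0.1, 1.2, -2.0]
grip_width: 0.0671
finger_force: 12.0
```

>>> step_arm(deltas=[[[0,0,0.004],[0,0,0]],[[0,0,0.008],[0,0,0]],[[0,0,0.008],[0,0,0]],[[0,0,0.008],[0,0,0]]])

```text
time: 15.35
position: [0.6485, 0.0582, 0.3015]
eef_rot: [180.0, 0.0, 106.7]
force: [0.0, 0.1, -1.2]
grip_width: 0.0671
finger_force: 12.0
```

>>> step_arm(deltas=[[[0,0,0.004],[0,0,0]],[[0,0,0.005],[0,0,0]],[[0,0,0.005],[0,0,0]]])

```text
time: 15.6
position: [0.6485, 0.0583, 0.3009]
eef_rot: [180.0, 0.0, 106.7]
force: [-0.0, -0.0, -1.3]
grip_width: 0.0666
finger_force: 12.0
```

>>> step_arm(deltas=[[[0,0,0.004],[0,0,0]],[[0,0,0.004],[0,0,0]],[[0,0,0.004],[0,0,0]]])

```text
time: 15.85
position: [0.6485, 0.0582, 0.3008]
eef_rot: [180.0, -0.0, 106.7]
force: [-1.5, 0.5, 3.4]
grip_width: 0.0669
finger_force: 12.0
```

>>> step_arm(deltas=[[[0,0,0.004],[0,0,0]],[[0,0,0.004],[0,0,0]],[[0,0,0.004],[0,0,0]]])

```text
time: 16.1
position: [0.6485, 0.0582, 0.3008]
eef_rot: [180.0, -0.0, 106.7]
force: [-2.8, 0.2, 8.5]
grip_width: 0.0671
finger_force: 12.0
```

>>> step_arm(deltas=[[[0,0,-0.004],[0,0,0]],[[0,0,-0.004],[0,0,0]],[[0,0,-0.004],[0,0,0]],[[0,0,-0.004],[0,0,0]],[[0,0,-0.004],[0,0,0]],[[0,0,-0.004],[0,0,0]],[[0,0,-0.004],[0,0,0]]], grip=1)

```text
time: 16.68
position: [0.6485, 0.0582, 0.3003]
eef_rot: [-180.0, 0.0, 106.7]
force: [-0.9, 0.2, 0.6]
grip_width: 0.0928
finger_force: 0.0
```

>>> step_arm(deltas=[[[0,0,-0.08],[0,0,0]],[[0,0,-0.2],[0,0,0]],[[0,0,-0.4],[0,0,0]],[[0,0,-0.65],[0,0,0]],[[0,0,-0.85],[0,0,0]],[[0,0,-0.85],[0,0,0]],[[0,0,-0.85],[0,0,0]]])

```text
time: 17.27
position: [0.6487, 0.0582, 0.4046]
eef_rot: [179.8, 0.0, 106.7]
force: [0.4, 0.3, -1.2]
grip_width: 0.093
finger_force: 0.0
```

Run:
```python
from plant import *
from h import *
o=get_obs();p=(o["position"],o["eef_rot"]);print(p,o["grip_width"])
f=grab_frame("wrist");np.savez("w8.npz",pos=o["position"],rot=o["eef_rot"],**f)
P=cloud(f,p)
print("dish",rect(P,.141,.153,(.6485,.058),.045))
m=(P[...,2]<.118)&(P[...,2]>.1);print("stir",rect(P,.1,.118,(.652,.046),.075))
print("beaker t",rect(cloud(dict(np.load("top0.npz"))),.055,.08,(.447,-.211),.035))
cv2.imwrite("pics/w8.png",f["frame"][:,:,::-1])
```

```text
(array([0.64867737, 0.05815115, 0.40455184]), array([1.79802092e+02, 1.64897611e-02, 1.06662036e+02])) 0.09302902810586998
dish (np.int64(1659), ((649.2405395507812, 57.733665466308594), (65.02816772460938, 65.35079193115234), 59.0367317199707), array([0.64929155, 0.05723363, 0.14452342]))
stir (np.int64(8109), ((653.3731689453125, 41.593177795410156), (63.81109619140625, 105.6587142944336), 16.61292266845703), array([0.65049986, 0.05172959, 0.11015143]))
beaker t (np.int64(61), ((446.11090087890625, -210.6788787841797), (41.61891174316406, 32.01262664794922), 61.86322784423828), array([ 0.44390326, -0.21651704,  0.0657656 ]))
```

View pics/w8.png

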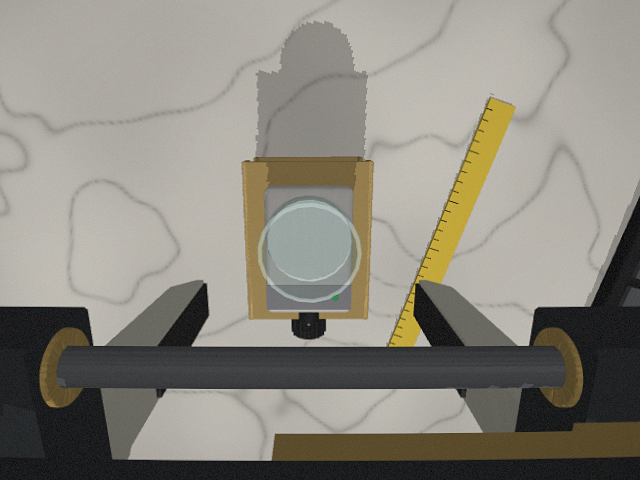

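The dish stands centred on the plate within 1 mm: rim centre (310,250), measured (0.6492, 0.0577). I'll go over the beaker.

>>> step_arm(deltas=[[[-0.12,-0.16,0],[0,0,0]],[[-0.28,-0.37,0],[0,0,0]],[[-0.44,-0.58,0],[0,0,0]],[[-0.557,-0.746,0],[0,0,0]]])

```text
time: 17.65
position: [0.5801, -0.0332, 0.4012]
eef_rot: [-179.8, -0.0, 106.6]
force: [-0.2, -0.3, -0.4]
grip_width: 0.0931
finger_force: 0.0
```

>>> step_arm(deltas=[[[-0.15,-0.2,0],[0,0,0]],[[-0.3,-0.4,0],[0,0,0]],[[-0.45,-0.6,0],[0,0,0]],[[-0.557,-0.746,0],[0,0,0]]])

```text
time: 17.98
position: [0.5132, -0.123, 0.4015]
eef_rot: [-179.9, -0.0, 106.6]
force: [-0.1, -0.4, -0.2]
grip_width: 0.0929
finger_force: 0.0
```

>>> step_arm(deltas=[[[-0.15,-0.2,0],[0,0,0]],[[-0.3,-0.4,0],[0,0,0]],[[-0.45,-0.6,0],[0,0,0]],[[-0.557,-0.746,0],[0,0,0]],[[-0.557,-0.746,0],[0,0,0]],[[-0.557,-0.746,0],[0,0,0]],[[-0.557,-0.746,0],[0,0,0]]])

```text
time: 18.57
position: [0.449, -0.2102, 0.4019]
eef_rot: [-180.0, -0.0, 106.7]
force: [-0.5, 0.6, 0.3]
grip_width: 0.093
finger_force: 0.0
```

Run:
```python
from plant import *
from h import *
o=get_obs();p=(o["position"],o["eef_rot"]);print(p,o["joint_pos"].round(1))
f=grab_frame("wrist");np.savez("w9.npz",pos=o["position"],rot=o["eef_rot"],**f)
P=cloud(f,p)
print("beaker",rect(P,.06,.075,(.448,-.211),.035),rect(P,.02,.075,(.448,-.211),.04))
```

```text
(array([ 0.44904956, -0.21024797,  0.40190519]), array([-1.79962557e+02, -4.61651952e-02,  1.06682001e+02])) [  3.9  19.7  19.3 122.2 -10.1  39.7  46.7]
beaker (np.int64(700), ((448.87158203125, -211.57533264160156), (43.052547454833984, 43.118839263916016), 27.515945434570312), array([ 0.44899963, -0.21185341,  0.06613115])) (np.int64(1541), ((448.91497802734375, -211.60826110839844), (43.1966438293457, 43.1800537109375), 73.02188110351562), array([ 0.44956331, -0.21341689,  0.0525953 ]))
```

>>> step_arm(deltas=[[[-0.01,-0.005,0.15],[0,0,0]],[[-0.01,-0.005,0.4],[0,0,0]],[[-0.01,-0.005,0.65],[0,0,0]],[[-0.01,-0.005,0.8],[0,0,0]],[[-0.01,-0.005,0.8],[0,0,0]]])

```text
time: 19.03
position: [0.4486, -0.2106, 0.3032]
eef_rot: [-179.7, -0.2, 106.8]
force: [-0.9, 0.0, -0.4]
grip_width: 0.0934
finger_force: 0.0
```

>>> step_arm(deltas=[[[0,0,0.1],[0,0,0]],[[0,0,0.25],[0,0,0]],[[0,0,0.4],[0,0,0]],[[0,0,0.52],[0,0,0]],[[0,0,0.61],[0,0,0]],[[0,0,0.66],[0,0,0]],[[0,0,0.68],[0,0,0]],[[0,0,0.68],[0,0,0]],[[0,0,0.68],[0,0,0]]])

```text
time: 19.78
position: [0.4489, -0.2121, 0.2255]
eef_rot: [180.0, 0.0, 106.7]
force: [0.4, -0.2, 0.0]
grip_width: 0.0928
finger_force: 0.0
```

Run:
```python
from plant import *
from h import *
o=get_obs();p=(o["position"],o["eef_rot"]);print(p,o["force"])
f=grab_frame("wrist");P=cloud(f,p)
print("beaker",rect(P,.06,.075,(.448,-.211),.035))
```

```text
(array([ 0.4488784 , -0.21206836,  0.22547886]), array([1.79961276e+02, 2.23936011e-02, 1.06681628e+02])) [ 0.35158844 -0.16124067  0.00249293]
beaker (np.int64(2279), ((447.3934020996094, -206.3760528564453), (43.487159729003906, 33.64097213745117), 16.79393768310547), array([ 0.44617778, -0.2021155 ,  0.06577075]))
```

>>> step_arm(deltas=[[[0,0,0],[0,0,0]],[[0,0,0],[0,0,0]],[[0,0,0],[0,0,0]],[[0,0,0],[0,0,0]],[[0,0,0],[0,0,0]],[[0,0,0],[0,0,0]],[[0,0,0],[0,0,0]],[[0,0,0],[0,0,0]],[[0,0,0],[0,0,0]],[[0,0,0],[0,0,0]],[[0,0,0],[0,0,0]],[[0,0,0],[0,0,0]]], grip=0.25, newtons=10)

```text
time: 20.83
position: [0.4485, -0.2122, 0.2248]
eef_rot: [-180.0, 0.0, 106.7]
force: [0.5, -0.1, -0.4]
grip_width: 0.0445
finger_force: 10.0
```

>>> step_arm(deltas=[[[0,0,-0.04],[0,0,0]],[[0,0,-0.1],[0,0,0]],[[0,0,-0.2],[0,0,0]],[[0,0,-0.35],[0,0,0]],[[0,0,-0.55],[0,0,0]],[[0,0,-0.75],[0,0,0]],[[0,0,-0.9],[0,0,0]],[[0,0,-1],[0,0,0]]])

```text
time: 21.5
position: [0.4484, -0.2123, 0.3474]
eef_rot: [179.9, 0.1, 106.6]
force: [0.6, -0.9, -0.2]
grip_width: 0.0444
finger_force: 10.0
```

>>> step_arm(deltas=[[[0,0,-0.1],[0,0,0]],[[0,0,-0.25],[0,0,0]],[[0.03,0.04,-0.35],[0,0,0]],[[0.12,0.16,-0.42],[0,0,0]],[[0.25,0.34,-0.45],[0,0,0]],[[0.41,0.55,-0.45],[0,0,0]],[[0.559,0.748,-0.45],[0,0,0]]])

```text
time: 22.08
position: [0.5155, -0.1212, 0.4002]
eef_rot: [179.9, 0.0, 106.6]
force: [0.8, -0.8, -0.2]
grip_width: 0.0442
finger_force: 10.0
```

>>> step_arm(deltas=[[[0.15,0.2,0],[0,0,0]],[[0.3,0.4,0],[0,0,0]],[[0.45,0.6,0],[0,0,0]],[[0.559,0.748,0],[0,0,0]]])

```text
time: 22.42
position: [0.5829, -0.0297, 0.3995]
eef_rot: [180.0, -0.0, 106.8]
force: [0.5, -0.2, -0.3]
grip_width: 0.0444
finger_force: 10.0
```

>>> step_arm(deltas=[[[0.12,0.16,0],[0,0,0]],[[0.25,0.33,0],[0,0,0]],[[0.37,0.49,0],[0,0,0]],[[0.46,0.62,0],[0,0,0]],[[0.53,0.71,0],[0,0,0]],[[0.559,0.748,0],[0,0,0]],[[0.559,0.748,0],[0,0,0]],[[0.559,0.748,0],[0,0,0]],[[0.559,0.748,0],[0,0,0]]])

```text
time: 23.17
position: [0.6481, 0.0564, 0.399]
eef_rot: [-180.0, 0.0, 106.6]
force: [-0.2, -0.2, 0.3]
grip_width: 0.0443
finger_force: 10.0
```

Run:
```python
from plant import *
from h import *
o=get_obs();p=(o["position"],o["eef_rot"]);print(p,o["force"],o["grip_width"])
f=grab_frame("wrist");np.savez("w10.npz",pos=p[0],rot=p[1],**f)
P=cloud(f,p);print(rect(P,.1,.118,(.652,.046),.075),rect(P,.138,.153,(.649,.058),.045))
g=grab_frame("scene")
cv2.imwrite("pics/w10.png",np.hstack([cv2.resize(f["frame"],(400,300)),cv2.resize(g["frame"][125:275,220:420],(400,300))])[:,:,::-1])
```

```text
(array([0.64812515, 0.05640526, 0.39904846]), array([-1.79967728e+02,  2.76413899e-02,  1.06570039e+02])) [-0.15154838 -0.20592494  0.25231697] 0.04427446810404824
(np.int64(3957), ((645.0250854492188, 69.60465240478516), (63.91024398803711, 48.145469665527344), 15.989355087280273), array([0.64428473, 0.07439945, 0.10980461])) (np.int64(1181), ((646.50146484375, 66.96360778808594), (65.34854125976562, 46.419578552246094), 15.87523078918457), array([0.6452656 , 0.0718907 , 0.14423654]))
```

View pics/w10.png

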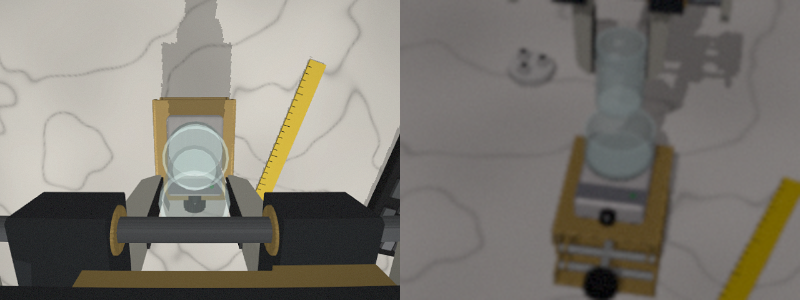

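The beaker hangs upright above the dish, coaxial within about 2 mm. I'll correct that and lower it in.

>>> step_arm(deltas=[[[0.008,0.01,0.04],[0,0,0]],[[0.008,0.01,0.1],[0,0,0]],[[0.008,0.01,0.17],[0,0,0]],[[0.008,0.01,0.24],[0,0,0]],[[0.008,0.01,0.3],[0,0,0]],[[0.008,0.01,0.36],[0,0,0]],[[0.008,0.01,0.4],[0,0,0]],[[0.008,0.01,0.43],[0,0,0]],[[0.008,0.01,0.45],[0,0,0]],[[0.008,0.01,0.465],[0,0,0]],[[0.008,0.01,0.465],[0,0,0]],[[0.008,0.01,0.465],[0,0,0]]])

```text
time: 24.27
position: [0.6497, 0.0591, 0.3432]
eef_rot: [180.0, 0.0, 106.7]
force: [0.1, 0.1, 0.1]
grip_width: 0.0443
finger_force: 10.0
```

>>> step_arm(deltas=[[[0,0,0.005],[0,0,0]],[[0,0,0.01],[0,0,0]],[[0,0,0.013],[0,0,0]],[[0,0,0.013],[0,0,0]],[[0,0,0.013],[0,0,0]]])

```text
time: 24.68
position: [0.6497, 0.0591, 0.3416]
eef_rot: [180.0, 0.0, 106.7]
force: [-0.2, 0.3, -0.9]
grip_width: 0.0444
finger_force: 10.0
```

>>> step_arm(deltas=[[[0,0,0.004],[0,0,0]],[[0,0,0.005],[0,0,0]],[[0,0,0.005],[0,0,0]]])

```text
time: 24.93
position: [0.6496, 0.0591, 0.3408]
eef_rot: [-180.0, 0.0, 106.7]
force: [0.1, -0.1, -0.2]
grip_width: 0.0442
finger_force: 10.0
```

>>> step_arm(deltas=[[[0,0,0.004],[0,0,0]],[[0,0,0.008],[0,0,0]],[[0,0,0.008],[0,0,0]]])

```text
time: 25.18
position: [0.6496, 0.0591, 0.3398]
eef_rot: [-180.0, 0.0, 106.7]
force: [0.0, -0.3, -0.1]
grip_width: 0.0445
finger_force: 10.0
```

>>> step_arm(deltas=[[[0,0,0.004],[0,0,0]],[[0,0,0.004],[0,0,0]],[[0,0,0.004],[0,0,0]]])

```text
time: 25.43
position: [0.6496, 0.0591, 0.3394]
eef_rot: [-180.0, 0.0, 106.7]
force: [-0.3, -0.5, 0.2]
grip_width: 0.0449
finger_force: 10.0
```

>>> step_arm(deltas=[[[0,0,0.004],[0,0,0]],[[0,0,0.004],[0,0,0]],[[0,0,0.004],[0,0,0]]])

```text
time: 25.68
position: [0.6497, 0.0591, 0.339]
eef_rot: [180.0, 0.0, 106.7]
force: [0.1, 0.1, 0.1]
grip_width: 0.0444
finger_force: 10.0
```

>>> step_arm(deltas=[[[0,0,0.004],[0,0,0]],[[0,0,0.004],[0,0,0]],[[0,0,0.004],[0,0,0]]])

```text
time: 25.93
position: [0.6497, 0.0591, 0.3389]
eef_rot: [180.0, -0.0, 106.7]
force: [-0.8, 0.1, 4.5]
grip_width: 0.0442
finger_force: 10.0
```

>>> step_arm(deltas=[[[0,0,0.004],[0,0,0]],[[0,0,0.004],[0,0,0]],[[0,0,0.004],[0,0,0]]])

```text
time: 26.18
position: [0.6497, 0.059, 0.3388]
eef_rot: [180.0, -0.0, 106.7]
force: [-2.3, 0.4, 9.2]
grip_width: 0.0446
finger_force: 10.0
```

>>> step_arm(deltas=[[[0,0,-0.005],[0,0,0]],[[0,0,-0.005],[0,0,0]],[[0,0,-0.005],[0,0,0]],[[0,0,-0.005],[0,0,0]],[[0,0,-0.005],[0,0,0]],[[0,0,-0.005],[0,0,0]],[[0,0,-0.005],[0,0,0]],[[0,0,-0.005],[0,0,0]],[[0,0,-0.005],[0,0,0]]], grip=1)

```text
time: 26.93
position: [0.6497, 0.0591, 0.3386]
eef_rot: [180.0, 0.0, 106.7]
force: [0.3, 0.5, 0.4]
grip_width: 0.0923
finger_force: 0.0
```

>>> step_arm(deltas=[[[0,0,-0.08],[0,0,0]],[[0,0,-0.2],[0,0,0]],[[0,0,-0.4],[0,0,0]],[[0,0,-0.6],[0,0,0]],[[0,0,-0.6],[0,0,0]],[[0,0,-0.6],[0,0,0]]])

```text
time: 27.43
position: [0.6499, 0.059, 0.4126]
eef_rot: [179.8, 0.0, 106.7]
force: [0.8, -0.4, -0.2]
grip_width: 0.0929
finger_force: 0.0
```

Run:
```python
from plant import *
from h import *
o=get_obs();p=(o["position"],o["eef_rot"]);print(p,o["grip_width"])
f=grab_frame("wrist");P=cloud(f,p);np.savez("w11.npz",pos=p[0],rot=p[1],**f)
print("beaker",rect(P,.175,.19,(.6497,.0585),.033),rect(P,.16,.19,(.6497,.0585),.04))
print("dish",rect(P,.138,.153,(.649,.058),.045))
cap=cloud(dict(np.load("top0.npz")));print("cap",rect(cap,.012,.04,(.452,.234),.035),rect(cap,.015,.026,(.452,.234),.035))
w=dict(np.load("w6.npz"));print(rect(cloud(w,(w["pos"],w["rot"])),.012,.04,(.453,.234),.035))
```

```text
(array([0.6498659 , 0.05898977, 0.41259975]), array([1.79810827e+02, 1.81267480e-02, 1.06661295e+02])) 0.09290251771784595
beaker (np.int64(1492), ((650.0474243164062, 59.73351287841797), (43.05756759643555, 43.18312072753906), 28.32733917236328), array([0.65015493, 0.05950024, 0.18005408])) (np.int64(2484), ((650.0255126953125, 59.785125732421875), (43.064823150634766, 43.289031982421875), 28.444013595581055), array([0.65042234, 0.05846558, 0.17521191]))
dish (np.int64(1878), ((646.8238525390625, 62.92205810546875), (65.44202423095703, 54.17194366455078), 23.37820816040039), array([0.64680292, 0.06326925, 0.144781  ]))
cap (np.int64(593), ((452.8950500488281, 236.61439514160156), (50.7304573059082, 51.50210952758789), 1.077328085899353), array([0.4528697 , 0.23590959, 0.02286588])) (np.int64(396), ((452.89410400390625, 236.42156982421875), (50.758140563964844, 51.086971282958984), 1.2165288925170898), array([0.45318586, 0.23460369, 0.02048085]))
(np.int64(1566), ((446.4875793457031, 243.73190307617188), (54.663150787353516, 32.79972457885742), 48.42986297607422), array([0.44877734, 0.24493518, 0.02091584]))
```

The beaker stands in the dish at (0.6500, 0.0598), about 2 mm off the dish's axis, with its rim at the right height. Next is the cap.

>>> step_arm(deltas=[[[0.15,-0.09,0],[0,0,0]],[[0.4,-0.24,0],[0,0,0]],[[0.65,-0.39,0],[0,0,0]],[[0.94,-0.566,0],[0,0,0]]])

```text
time: 27.82
position: [0.5514, 0.1476, 0.4095]
eef_rot: [-179.9, 0.0, 106.6]
force: [0.8, 1.0, 0.6]
grip_width: 0.0929
finger_force: 0.0
```

>>> step_arm(deltas=[[[0.25,-0.15,0],[0,0,0]],[[0.5,-0.3,0],[0,0,0]],[[0.72,-0.43,0],[0,0,0]],[[0.88,-0.53,0],[0,0,0]],[[0.94,-0.566,0],[0,0,0]],[[0.94,-0.566,0],[0,0,0]],[[0.94,-0.566,0],[0,0,0]],[[0.94,-0.566,0],[0,0,0]]])

```text
time: 28.48
position: [0.4558, 0.2353, 0.4105]
eef_rot: [180.0, 0.0, 106.6]
force: [0.6, -0.4, 0.2]
grip_width: 0.0929
finger_force: 0.0
```

Run:
```python
from plant import *
from h import *
o=get_obs();p=(o["position"],o["eef_rot"]);print(p,o["grip_width"])
f=grab_frame("wrist");P=cloud(f,p);np.savez("w12.npz",pos=p[0],rot=p[1],**f)
for a,b in((.012,.04),(.016,.024)):print("cap",rect(P,a,b,(.455,.237),.04))
```

```text
(array([0.45580661, 0.23530123, 0.41046727]), array([1.79985867e+02, 4.23392429e-02, 1.06570211e+02])) 0.09289480143685415
cap (np.int64(2496), ((453.804931640625, 236.78390502929688), (53.090755462646484, 53.31980895996094), 62.13056182861328), array([0.45339838, 0.23779325, 0.02146988]))
cap (np.int64(1835), ((453.7286682128906, 237.32933044433594), (53.28105926513672, 52.461082458496094), 1.213618516921997), array([0.453472  , 0.23810538, 0.01906079]))
```

>>> step_arm(deltas=[[[0.018,-0.012,0.15],[0,0,0]],[[0.018,-0.012,0.4],[0,0,0]],[[0.018,-0.012,0.7],[0,0,0]],[[0.018,-0.012,0.95],[0,0,0]],[[0.018,-0.012,1],[0,0,0]]])

```text
time: 28.95
position: [0.4528, 0.2365, 0.2869]
eef_rot: [-179.7, 0.1, 106.6]
force: [-0.7, -1.3, 1.1]
grip_width: 0.0928
finger_force: 0.0
```

>>> step_arm(deltas=[[[0,0,0.15],[0,0,0]],[[0,0,0.35],[0,0,0]],[[0,0,0.52],[0,0,0]],[[0,0,0.66],[0,0,0]],[[0,0,0.76],[0,0,0]],[[0,0,0.82],[0,0,0]],[[0,0,0.84],[0,0,0]],[[0,0,0.84],[0,0,0]],[[0,0,0.84],[0,0,0]]])

```text
time: 29.7
position: [0.4533, 0.2378, 0.1905]
eef_rot: [179.9, -0.0, 106.6]
force: [1.0, 0.1, -0.3]
grip_width: 0.093
finger_force: 0.0
```

Run:
```python
from plant import *
o=get_obs();print(o["position"],o["eef_rot"],o["force"])
```

```text
[0.45332324 0.23781755 0.19053631] [ 1.79945254e+02 -6.10849854e-03  1.06629964e+02] [ 1.04062952  0.12682606 -0.28726929]
```

>>> step_arm(deltas=[[[-0.006,0.003,0.01],[0,0,0]],[[-0.006,0.003,0.02],[0,0,0]],[[-0.006,0.003,0.02],[0,0,0]],[[-0.006,0.003,0.02],[0,0,0]]])

```text
time: 30.03
position: [0.4534, 0.2374, 0.1877]
eef_rot: [180.0, -0.0, 106.7]
force: [-0.1, 0.1, 0.0]
grip_width: 0.0931
finger_force: 0.0
```

>>> step_arm(deltas=[[[0,0,0],[0,0,0]],[[0,0,0],[0,0,0]],[[0,0,0],[0,0,0]],[[0,0,0],[0,0,0]],[[0,0,0],[0,0,0]],[[0,0,0],[0,0,0]],[[0,0,0],[0,0,0]],[[0,0,0],[0,0,0]],[[0,0,0],[0,0,0]],[[0,0,0],[0,0,0]],[[0,0,0],[0,0,0]],[[0,0,0],[0,0,0]]], grip=0.4, newtons=10)

```text
time: 31.03
position: [0.4534, 0.2373, 0.1874]
eef_rot: [-180.0, 0.0, 106.7]
force: [0.4, 0.8, -0.8]
grip_width: 0.0525
finger_force: 10.0
```

>>> step_arm(deltas=[[[0,0,-0.04],[0,0,0]],[[0,0,-0.1],[0,0,0]],[[0,0,-0.2],[0,0,0]],[[0,0,-0.35],[0,0,0]],[[0,0,-0.55],[0,0,0]],[[0,0,-0.75],[0,0,0]],[[0,0,-0.95],[0,0,0]]])

```text
time: 31.62
position: [0.4531, 0.2371, 0.303]
eef_rot: [-180.0, -0.0, 106.6]
force: [0.5, 0.9, -0.5]
grip_width: 0.0528
finger_force: 10.0
```

>>> step_arm(deltas=[[[0,0,-0.2],[0,0,0]],[[0,0,-0.45],[0,0,0]],[[0,0,-0.7],[0,0,0]],[[0,0,-0.85],[0,0,0]],[[0,0,-0.9],[0,0,0]],[[0,0,-0.9],[0,0,0]],[[0,0,-0.9],[0,0,0]],[[0,0,-0.9],[0,0,0]]])

```text
time: 32.28
position: [0.4529, 0.2372, 0.4083]
eef_rot: [-179.9, 0.0, 106.7]
force: [0.1, -0.2, -1.0]
grip_width: 0.0529
finger_force: 10.0
```

Run:
```python
from plant import *
from h import *
o=get_obs();p=(o["position"],o["eef_rot"]);print(p,o["grip_width"],o["force"])
f=grab_frame("wrist");P=cloud(f,p);np.savez("w13.npz",pos=p[0],rot=p[1],**f)
z=p[0][2]-.188
for a,b in((.012,.04),(.016,.024)):print("cap",rect(P,z+a,z+b,(.454,.237),.045))
cv2.imwrite("pics/w13.png",f["frame"][:,:,::-1])
```

```text
(array([0.45293315, 0.23724045, 0.40825672]), array([-1.79890952e+02,  3.46277369e-02,  1.06669178e+02])) 0.05291634463519064 [ 0.07379104 -0.20766268 -1.01249821]
cap (np.int64(13806), ((451.5850524902344, 243.36688232421875), (84.0193862915039, 40.959415435791016), 16.535511016845703), array([0.45137338, 0.24370193, 0.24341465]))
cap (np.int64(8446), ((451.5721130371094, 243.363037109375), (82.21879577636719, 40.959415435791016), 16.535511016845703), array([0.45103061, 0.2430971 , 0.23998107]))
```

View pics/w13.png

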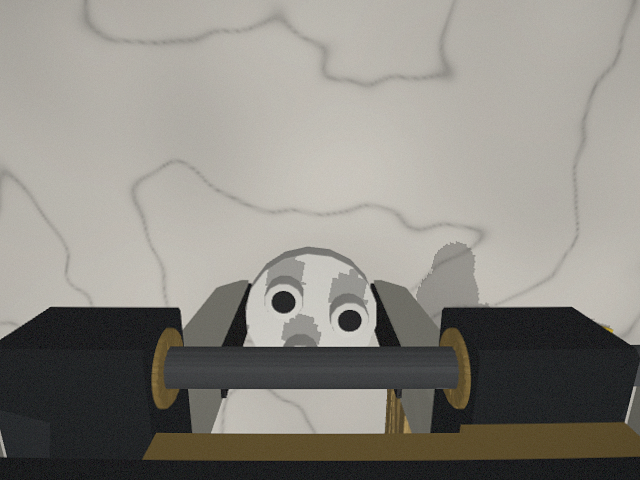

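The cap is held between the pads, flange at columns 245–377 with its front edge at row 247. I'll check its offset and level before carrying it.

Run:
```python
from h import *
from scipy.optimize import least_squares
w=dict(np.load("w13.npz"));p=(w["pos"],w["rot"]);P=cloud(w,p)
R,c=Twc(w,p)
x=np.array([np.cos(np.radians(106.67)),np.sin(np.radians(106.67))]);y=np.array([x[1],-x[0]])
sub=P[245:346,240:384].reshape(-1,3);t=np.c_[(sub[:,:2]-p[0][:2])@x,(sub[:,:2]-p[0][:2])@y,sub[:,2]]*1000
m=(abs(t[:,1])<25)&(t[:,2]>234)&(t[:,2]<245)&(t[:,0]<27);a=t[m]
A=np.c_[a[:,:2],np.ones(len(a))]
for _ in range(5):
    s=np.linalg.lstsq(A,a[:,2],rcond=None)[0];k=abs(A@s-a[:,2])<2;A,a=A[k],a[k]
print("plane",s,len(a),"tilt deg",np.degrees(np.arctan(s[:2])))
# rim of flange: white-cap boundary by height, front arc
v,u=np.mgrid[:480,:640];mm=(P[...,2]>.225)&(u>250)&(u<372)&(v>200)&(v<345)
ux=np.arange(258,364,4);e=[(i,np.argmax(mm[:,i])) for i in ux]
q=at_z(w,e,.2405,p)[:,:2]-p[0][:2];q=np.c_[q@x,q@y]*1000
r=least_squares(lambda b:np.hypot(q[:,0]-b[0],q[:,1]-b[1])-27,[0,0],loss='soft_l1');print("centre tool xy mm",r.x,np.abs(r.fun).mean())
```

```text
plane [-7.12899808e-03 -2.42378804e-04  2.39920317e+02] 7136 tilt deg [-0.40845458 -0.01388728]
centre tool xy mm [1.71572607 0.30820758] 0.2793541953041559
```

The cap is level (0.4°) and 1–2 mm off along the tool's x. I'll carry it over the beaker.

>>> step_arm(deltas=[[[-0.07,0.042,0],[0,0,0]],[[-0.24,0.145,0],[0,0,0]],[[-0.47,0.285,0],[0,0,0]],[[-0.7,0.425,0],[0,0,0]],[[-0.947,0.574,0],[0,0,0]]])

```text
time: 32.75
position: [0.5531, 0.1469, 0.4085]
eef_rot: [-179.9, 0.0, 106.7]
force: [0.9, 0.7, -0.4]
grip_width: 0.0526
finger_force: 10.0
```

>>> step_arm(deltas=[[[-0.22,0.133,0],[0,0,0]],[[-0.44,0.267,0],[0,0,0]],[[-0.64,0.388,0],[0,0,0]],[[-0.8,0.485,0],[0,0,0]],[[-0.9,0.546,0],[0,0,0]],[[-0.947,0.575,0],[0,0,0]],[[-0.947,0.575,0],[0,0,0]],[[-0.947,0.575,0],[0,0,0]],[[-0.947,0.575,0],[0,0,0]]])

```text
time: 33.5
position: [0.6499, 0.0604, 0.4091]
eef_rot: [-180.0, -0.1, 106.7]
force: [0.1, 0.0, 0.2]
grip_width: 0.0529
finger_force: 10.0
```

>>> step_arm(deltas=[[[0,0,0.03],[0,0,0]],[[0,0,0.07],[0,0,0]],[[0,0,0.12],[0,0,0]],[[0,0,0.17],[0,0,0]],[[0,0,0.21],[0,0,0]],[[0,0,0.24],[0,0,0]],[[0,0,0.25],[0,0,0]],[[0,0,0.25],[0,0,0]],[[0,0,0.25],[0,0,0]]])

```text
time: 34.25
position: [0.6507, 0.059, 0.3794]
eef_rot: [180.0, 0.0, 106.7]
force: [0.1, 0.1, -0.3]
grip_width: 0.0531
finger_force: 10.0
```

Run:
```python
from plant import *
from h import *
o=get_obs();p=(o["position"],o["eef_rot"]);print(p,o["grip_width"],o["force"])
```

```text
(array([0.6507256 , 0.05904665, 0.37942785]), array([1.79996912e+02, 5.80722525e-03, 1.06652580e+02])) 0.05305057866943924 [ 0.09712275  0.06824925 -0.28389154]
```

>>> step_arm(deltas=[[[0,-0.004,0.02],[0,0,0]],[[0,-0.004,0.04],[0,0,0]],[[0,-0.004,0.06],[0,0,0]],[[0,-0.004,0.08],[0,0,0]],[[0,-0.004,0.09],[0,0,0]],[[0,-0.004,0.1],[0,0,0]],[[0,-0.004,0.1],[0,0,0]]])

```text
time: 34.83
position: [0.6501, 0.059, 0.3671]
eef_rot: [-180.0, -0.0, 106.7]
force: [-0.1, -0.6, 0.7]
grip_width: 0.053
finger_force: 10.0
```

>>> step_arm(deltas=[[[0,0,0.01],[0,0,0]],[[0,0,0.02],[0,0,0]],[[0,0,0.03],[0,0,0]],[[0,0,0.035],[0,0,0]],[[0,0,0.035],[0,0,0]],[[0,0,0.035],[0,0,0]]])

```text
time: 35.33
position: [0.6502, 0.059, 0.3632]
eef_rot: [-180.0, 0.0, 106.7]
force: [0.0, 1.1, -0.3]
grip_width: 0.0527
finger_force: 10.0
```

>>> step_arm(deltas=[[[0,0,0.006],[0,0,0]],[[0,0,0.012],[0,0,0]],[[0,0,0.012],[0,0,0]],[[0,0,0.012],[0,0,0]]])

```text
time: 35.67
position: [0.6502, 0.059, 0.3617]
eef_rot: [-180.0, 0.0, 106.7]
force: [0.8, 0.2, 0.0]
grip_width: 0.0528
finger_force: 10.0
```

>>> step_arm(deltas=[[[0,0,0.004],[0,0,0]],[[0,0,0.006],[0,0,0]],[[0,0,0.006],[0,0,0]]])

```text
time: 35.92
position: [0.6502, 0.059, 0.361]
eef_rot: [-180.0, -0.0, 106.7]
force: [0.1, -0.1, -0.5]
grip_width: 0.0528
finger_force: 10.0
```

>>> step_arm(deltas=[[[0,0,0.004],[0,0,0]],[[0,0,0.004],[0,0,0]],[[0,0,0.004],[0,0,0]]])

```text
time: 36.17
position: [0.6502, 0.059, 0.3605]
eef_rot: [-180.0, 0.0, 106.7]
force: [-0.3, 0.1, -0.7]
grip_width: 0.0532
finger_force: 10.0
```

>>> step_arm(deltas=[[[0,0,0.004],[0,0,0]],[[0,0,0.004],[0,0,0]],[[0,0,0.004],[0,0,0]]])

```text
time: 36.42
position: [0.6502, 0.059, 0.3604]
eef_rot: [180.0, 0.0, 106.7]
force: [-1.8, -0.0, 3.9]
grip_width: 0.0527
finger_force: 10.0
```

>>> step_arm(deltas=[[[0,0,0.004],[0,0,0]],[[0,0,0.004],[0,0,0]],[[0,0,0.004],[0,0,0]]])

```text
time: 36.67
position: [0.6502, 0.0589, 0.3604]
eef_rot: [180.0, -0.0, 106.7]
force: [-2.1, -0.3, 8.3]
grip_width: 0.0526
finger_force: 10.0
```

Contact came at exactly the seated height, TCP z = 0.3604. I'll release and retreat.

>>> step_arm(deltas=[[[0,0,-0.005],[0,0,0]],[[0,0,-0.005],[0,0,0]],[[0,0,-0.005],[0,0,0]],[[0,0,-0.005],[0,0,0]],[[0,0,-0.005],[0,0,0]],[[0,0,-0.005],[0,0,0]],[[0,0,-0.005],[0,0,0]],[[0,0,-0.005],[0,0,0]]], grip=1)

```text
time: 37.33
position: [0.6502, 0.059, 0.3602]
eef_rot: [-180.0, 0.0, 106.7]
force: [0.3, 0.2, 0.5]
grip_width: 0.0926
finger_force: 0.0
```

>>> step_arm(deltas=[[[0,0,-0.06],[0,0,0]],[[0,0,-0.15],[0,0,0]],[[0,0,-0.3],[0,0,0]],[[0,0,-0.5],[0,0,0]],[[0,0,-0.75],[0,0,0]],[[0,0,-0.95],[0,0,0]],[[0,0,-0.95],[0,0,0]],[[0,0,-0.95],[0,0,0]]])

```text
time: 38.0
position: [0.6502, 0.0588, 0.4767]
eef_rot: [179.8, 0.0, 106.7]
force: [0.1, -0.8, -0.4]
grip_width: 0.0931
finger_force: 0.0
```

Run:
```python
from plant import *
from h import *
o=get_obs();p=(o["position"],o["eef_rot"]);print(p,o["grip_width"],o["force"])
f=grab_frame("wrist");P=cloud(f,p)
print("cap",rect(P,.185,.21,(.65,.0595),.035),"beaker/dish",rect(P,.138,.153,(.649,.058),.045),"stir",rect(P,.1,.118,(.652,.046),.075))
m=(np.hypot(P[...,0]-.65,P[...,1]-.0595)<.025)&(P[...,2]>.18);print("heights",np.percentile(P[m][:,2],[10,50,95]))
a=P[m];a=a[abs(a[:,2]-.193)<.004];print("plane",np.linalg.lstsq(np.c_[a[:,:2],np.ones(len(a))],a[:,2],rcond=None)[0])
g=grab_frame("scene")
cv2.imwrite("pics/w14.png",np.hstack([cv2.resize(f["frame"],(400,300)),cv2.resize(g["frame"][125:275,220:420],(400,300))])[:,:,::-1])
```

```text
(array([0.65021104, 0.05879192, 0.47670069]), array([1.79774187e+02, 1.40951558e-02, 1.06657330e+02])) 0.0930912808893986 [ 0.06108262 -0.76619445 -0.40725756]
cap (np.int64(4630), ((650.6656494140625, 58.89494323730469), (52.94514846801758, 53.466880798339844), 59.81477355957031), array([0.65039027, 0.06032628, 0.19453791])) beaker/dish (np.int64(598), ((643.3894653320312, 70.90730285644531), (65.27790069580078, 36.14802932739258), 23.588788986206055), array([0.64183017, 0.07565175, 0.14452571])) stir (np.int64(1853), ((653.205322265625, 41.935752868652344), (63.70348358154297, 105.35552215576172), 16.305625915527344), array([0.64461462, 0.0611454 , 0.10662235]))
heights [0.19182522 0.40162172 0.40958132]
plane [ 0.00095345 -0.0007174   0.19152865]
```

View pics/w14.png

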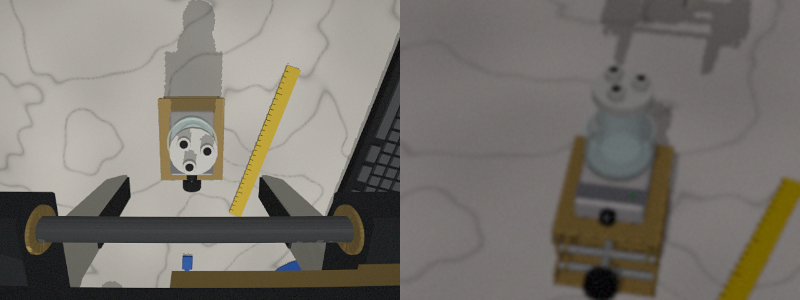

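The finished stack stands upright, with the cap at (192,148) in the left view. The flange top is level (0.1°) at z ≈ 0.192, against 0.193 expected, and its centre is within 1 mm of the beaker's. The gripper is clear, so I'll hand in.

```bash
python3 -c "
from plant import order
print(order.close_job())"
```

```text
the job is handed in; nothing more can be done
None
```

The stirred cell is built on the jack in the order asked, with the cap fully home in the beaker's mouth, and the job was handed in at about 38 s; the lid, ruler and spatula were not touched.

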